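# Open the preamplifier's battery hatch with the pin tool and take out the pack

### The job

The battery pack of the preamplifier is due for charging. Take the straight pin tool from the tool stand, press down the recessed release in the battery hatch with it and, holding it down, push the hatch back until it is fully open, then put the pin tool back upright in a hole of the stand. Lift the battery pack out and set it gently down flat, grip up, in the low tray, leaving the other things where they are.

Things in the scene. Friction and masses are not known exactly. Their poses are not given: they have to be found in the camera images.
- case: Preamplifier, fixed: grey metal box, 260 long (x) x 150 wide (y), top deck 80 high. Origin: centre of its underside, on the table; x = the way the hatch opens, away from the robot (yaw within 0.3 rad); z up. Two aluminium rails on the deck (|y| 43 to 56, x -120 to 118, top at z = 90) hold the sliding battery hatch. Lengths here are in mm.
- hatch (a joint): Travel (m) of the battery hatch along the case's +x: 0 closed and latched, 0.096 open at its stop; stays where left, about 2 N of friction. Grey plate 128 long (closed: case x -119 to 9), 92 wide, 12 thick, upper face at z = 92.5. two teeth on the release lock it in a notch of the deck until pressed down; on the way they run under the deck and keep the release about 3 down.
- well (a point): Centre of the mouth of the round release well in the hatch's upper face (z = 92.5), on its centre line, 15 from its back (+x) edge: at case x = -8, y = 0 when closed; moves with the hatch. A straight hole 15 in diameter with a 1.5 chamfer; the release button is its floor, and its wall, 12 deep, is what the pin pushes against.
- release (a joint): How far (m) the release button at the bottom of the well is pressed: 0 up, 0.006 at its stop. Steel disc 13.6 in diameter, its top 5 below the well's mouth when up, 11 when fully down. Spring: 2.5 N to start, 5.8 N fully down. The hatch is freed when it is pressed more than about 0.0035.
- pin: Straight pin tool, 148 long, 0.11 kg, loose, standing in one of the stand's two end holes: plain straight round aluminium handle 22 in diameter, 70 long, with dark rings; below it a straight steel pin 8 in diameter (last 3: 6), 78 long. Origin: tip of the pin; z runs up along the tool to the handle's end.
- pin_shoulder (a point): On the pin tool's axis at the flat lower end of its handle, 78 above the tip; in the stand this shoulder rests on the top plate.
- stand: White tool stand, fixed, left or right of the case (the tray is on the other side): base plate 170 (x) x 70 (y) x 8, end walls, and a top plate 170 x 50 x 10 with its upper face at z = 90 and three holes 13 in diameter in a row along x. Origin: centre of its underside, z up; its x is within 0.25 rad of the world's.
- hole0 (a point): Centre of the stand's hole at its x = -50, at the upper face of the top plate (z = 90).
- hole1 (a point): Centre of the stand's middle hole (empty), at the upper face of the top plate.
- hole2 (a point): Centre of the stand's hole at its x = +50, at the upper face of the top plate.
- driver: Bystander: screwdriver with a black bulging handle (up to 36 in diameter, 60 long) standing in the stand's other end hole, 100 from the pin tool; its top is 150 above the table. Origin: its tip.
- bay_floor (a point): Centre of the battery bay's floor, 20 above the table, at case x = -68, y = 0. The bay lies under the closed hatch and is open at the top: 88 long (x), 78 wide (y), 60 deep below the deck; the hatch uncovers it wholly when fully open.
- pack: Battery pack, black plastic, 0.2 to 0.45 kg, loose in the bay: block 80 (x) x 66 (y) x 28 high; on its middle an upright lifting grip 50 long (x), 12 thick (y), from 28 to 56 above its underside. Origin: centre of its underside; x within 0.03 rad of the case's; z up. In the bay its top is at z = 76; about 33 from grip to side wall each side: fingers go in part closed (about 35 opening).
- tray: Low white tray for packs, fixed, 150 (x) x 140 (y) x 26 high, walls and floor 4 thick, empty. Origin: centre of its underside, z up.
- tape: Roll of paper tape lying flat, 100 in diameter, 22 high. A bystander. Origin: centre of its underside.
- duster: Air duster can, 60 in diameter, 185 high, standing. A bystander. Origin: centre of its underside.
- jar: Small amber glass jar with a black cap, 48 in diameter, 70 high, standing. A bystander. Origin: centre of its underside.

How it is judged:
By the outcome, as a careful person would: the job done as asked, in the order asked, and still so for the second after the job is handed in, with the robot touching nothing.
It also fails if it takes over 66 s, if anything falls off the work surface, if the arm or the gripper's body presses on something with over 40 N, if the wrist force passes 120 N, or if a joint passes its speed limit or range.

### The arm

A 6-joint arm with a two-finger parallel gripper is mounted at the origin on the work surface. World frame = base frame: x ahead of the robot, y to its left, z up, the work surface at z = 0. Lengths are in m, angles in degrees, forces in N, time in s.
With the tool pointing down it reaches from about 0.3 to 0.75 m from the base axis. Payload 8.5 kg.
Tool frame: the origin (TCP) lies on the centre line of the jaws, within the pads' length; the fingertips stand 11 mm ahead of it and the grasp point (between the pads) lies 8 mm behind it; z points along the fingers, y is the line along which they close (so a half turn about z gives the same grasp; the last joint's range is limited). The gripper opens to 85 mm and grips with 20 to 120 N. Pads are 22 mm wide; open, the fingers measure 114 mm over their backs; the gripper's body (76 mm by 85 mm) begins 54 mm behind the grasp point. The pads swing forward as they close: fully open they stand 13 mm farther back than shut.
Start: joints at [54.872, 21.807, 74.336, -0, 83.858, -12.336], TCP at [0.213, 0.507, 0.242] pointing down, gripper open.
Joint ranges: [-178.18, 178.18], [-50.72, 133.34], [12.68, 142.11], [-81.47, 261.47], [9.98, 163.14], [-165.26, 165.26]. Speed limits (degrees/s): [136.94, 136.94, 180, 180, 180, 180].

### API

Orientations are given as a 3x3 rotation matrix whose columns are the frame's x, y, z axes.
In Python, from rig import env gives the robot as it stands.
- The arm moves only by the tool nudge_tcp, called after "Request:" as name(argument=value, ...), one argument or row to a line, values as JSON. Schema: {"type":"object","properties":{"rows":{"type":"array","items":{"type":"array","items":{"type":"number"},"minItems":5,"maxItems":5},"minItems":1,"maxItems":10},"force":{"type":"number"},"only":{"type":"string"},"quiet":{"type":"boolean"},"lines":{"type":"string"}},"required":["rows"],"additionalProperties":false}. rows is a list of rows, 1 to 10 of them, each of 5 numbers: dx, dy, dz in m, then a turn about the tool's z in degrees, then the finger opening in m; each row shifts and turns the commanded pose from where the row before left it, along the tool's axes as they then stand; what a row does not reach is not made up. A row lasts 1/10 s, in which the tool goes at most 0.05 m and 8.59 degrees, less where a joint would pass 70% of its speed; a pose out of reach is approached as far as the arm can. The fingers move at their own pace and stop on an object; force is the grip in N (left out, the last holds). Time passes only in rows, so rows that do not move let the fingers close. The tool returns the time, the measured TCP pose, the force, the opening and the grip force at its end. only (a regular expression) keeps the lines of the reply that match it, lines (a string "A,B") keeps lines A to B, and quiet returns only ok. Input that does not fit is refused with a message, and nothing moves.
- env.observe(): the state, without advancing time (a new reading comes with each control period).
- env.get_image(name): name is "scene" or "top"; returns a dict with "pixels" (384x512x3 uint8, red, green, blue), "K" (3x3 intrinsics, pixels), "distortion" ([k1, k2, p1, p2, k3] as OpenCV has them; the pictures are not rectified), "extrinsics" (4x4, takes a point from world to camera coordinates). Camera axes: x right, y down, z forward; pixel columns grow to the right and rows downward; lengths in m; the calibration is good to about 2 mm. A picture is of the moment at which its call begins. There is no depth.
- env.close_job(): hands the job in; it is judged then, once.
The state is a dict: "time_s": time; "q": joint angles; "qvel": joint speeds; "joint_efforts": joint torques, N m; "position": TCP position; "tool_rot": TCP orientation; "ft_force": force on the tool from outside, world axes, zero at the start; "wrist_torque": the same for the moment, N m; "grip_width": finger opening in m; "gripper_force": force on a finger pad.
Only numpy, scipy, OpenCV 4.12 (cv2) and the standard library are available. Lean on these libraries where they do the work, as an engineer would, in place of code of your own. Each camera call takes 0.05 s, during which the arm holds its last target. There are 200 camera calls.

## Working session

There is one attempt and no reset: what is moved stays moved. The work goes in short steps, Python scripts to look and compute and a tool call to move; the robot and the scene stay as the last step left them, time stands still between calls to the robot, and variables do not carry over. Pictures are saved under pics/ and viewed, at most 10 in all, crops included, and the job is handed in when it is done.

```bash
ls; mkdir -p pics; python3 - <<'E'
from rig import env
import cv2,numpy as np
o=env.observe();print(o)
for n in("scene","top"):
    d=env.get_image(n);cv2.imwrite(f"pics/{n}0.png",d["pixels"][:,:,::-1])
    print(n,d["K"],d["distortion"],d["extrinsics"])
E
```

```text
pics
rig.py
{'time_s': 0.0, 'q': array([ 5.48699160e+01,  2.18388889e+01,  7.43826144e+01,  1.20566787e-03,
        8.38583975e+01, -1.23371403e+01]), 'qvel': array([-0.03790479, -0.03542421,  0.12681102,  0.00549511, -0.03221088,
        0.06884615]), 'joint_efforts': array([ 5.16770033e-04, -4.48470497e+01, -2.31279695e+01, -1.56122592e-04,
        4.75358946e-03, -4.92133012e-06]), 'position': array([0.2129232 , 0.50682358, 0.24174405]), 'tool_rot': array([[-9.21909861e-01,  3.87403584e-01, -8.19572969e-04],
       [ 3.87404320e-01,  9.21909225e-01, -1.12847504e-03],
       [ 3.18396605e-04, -1.35785838e-03, -9.99999027e-01]]), 'ft_force': array([ 0.02227328,  0.49253551, -0.17498021]), 'wrist_torque': array([0.0326229 , 0.00496148, 0.04391426]), 'gripper_force': 0.0, 'grip_width': 0.08505043434230664}
scene [[492.46533479   0.         258.00736258]
 [  0.         492.46533479 189.77898761]
 [  0.           0.           1.        ]] [-0.12118389  0.          0.          0.          0.        ] [[-0.66647747  0.74552336  0.00164063  0.41378477]
 [ 0.58245543  0.52207031 -0.62304756 -0.30869402]
 [-0.46535304 -0.41429157 -0.78218223  1.5012502 ]
 [ 0.          0.          0.          1.        ]]
top [[389.36385905   0.         260.42508349]
 [  0.         389.36385905 195.05460314]
 [  0.           0.           1.        ]] [-0.03473814  0.          0.          0.          0.        ] [[ 1.08260640e-02 -9.99941362e-01 -2.63453804e-04 -1.00513595e-02]
 [-9.91515374e-01 -1.07007064e-02 -1.29548287e-01  5.97365808e-01]
 [ 1.29537871e-01  1.66371655e-03 -9.91573079e-01  8.94239280e-01]
 [ 0.00000000e+00  0.00000000e+00  0.00000000e+00  1.00000000e+00]]
```
View pics/top0.png

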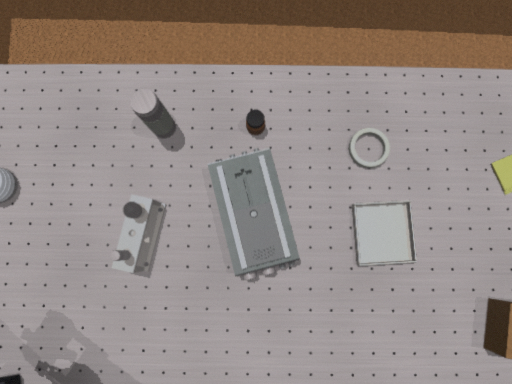

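View pics/scene0.png

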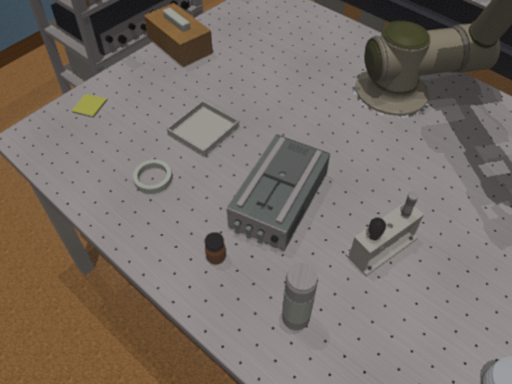

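Top view (robot below, +x up): the stand is at about (135,233), with the pin in its near hole (~(123,255)) and the screwdriver in the far one (~(132,211)). The case is at (253,212) with the well near (253,213), and the tray is at (384,233). The scene view shows the same layout. Next I'll zoom in to measure.

```bash
cat > h.py <<'E'
import numpy as np,cv2
from rig import env
class Cam:
    def __init__(s,n):
        d=env.get_image(n);s.im=d["pixels"][:,:,::-1].copy();s.K=np.array(d["K"]);s.D=np.array(d["distortion"]);E=np.array(d["extrinsics"]);s.R=E[:3,:3];s.t=E[:3,3]
    def ray(s,uv):
        p=cv2.undistortPoints(np.array(uv,float).reshape(-1,1,2),s.K,s.D).reshape(-1,2)
        d=np.c_[p,np.ones(len(p))]@s.R
        return -s.R.T@s.t,d
    def at(s,uv,z):
        c,d=s.ray(uv);return (c+d*((z-c[2])/d[:,2])[:,None])[:,:2]
    def proj(s,P):
        return cv2.projectPoints(np.array(P,float).reshape(-1,1,3),cv2.Rodrigues(s.R)[0],s.t,s.K,s.D)[0].reshape(-1,2)
    def crop(s,name,x0,y0,x1,y1,k):
        cv2.imwrite(name,cv2.resize(s.im[y0:y1,x0:x1],None,fx=k,fy=k,interpolation=cv2.INTER_CUBIC))
def tri(cams,uvs):
    A=np.zeros((3,3));b=np.zeros(3)
    for c,uv in zip(cams,uvs):
        o,d=c.ray(uv);d=d[0]/np.linalg.norm(d[0]);M=np.eye(3)-np.outer(d,d);A+=M;b+=M@o
    return np.linalg.solve(A,b)
E
python3 - <<'E'
from h import *
c=Cam("top");c.crop("pics/t1.png",105,145,305,290,4)
s=Cam("scene");s.crop("pics/s1.png",225,130,425,275,4)
E
```

View pics/t1.png

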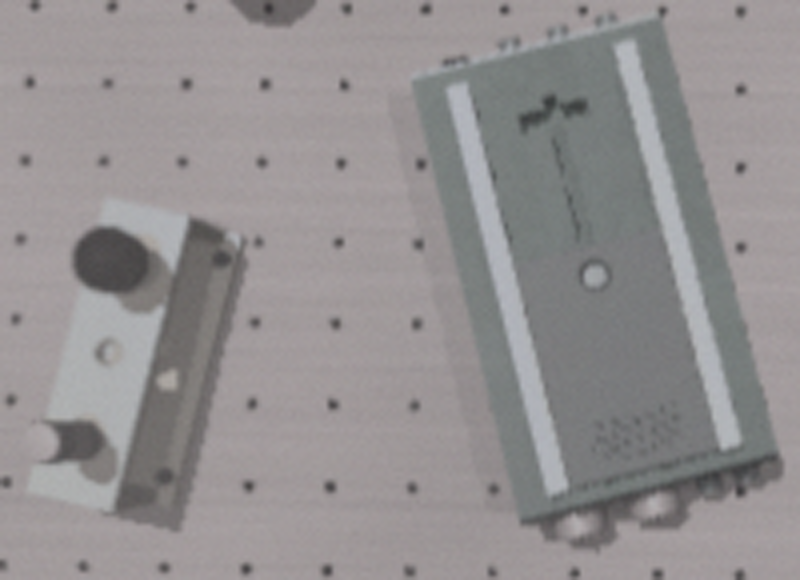

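View pics/s1.png

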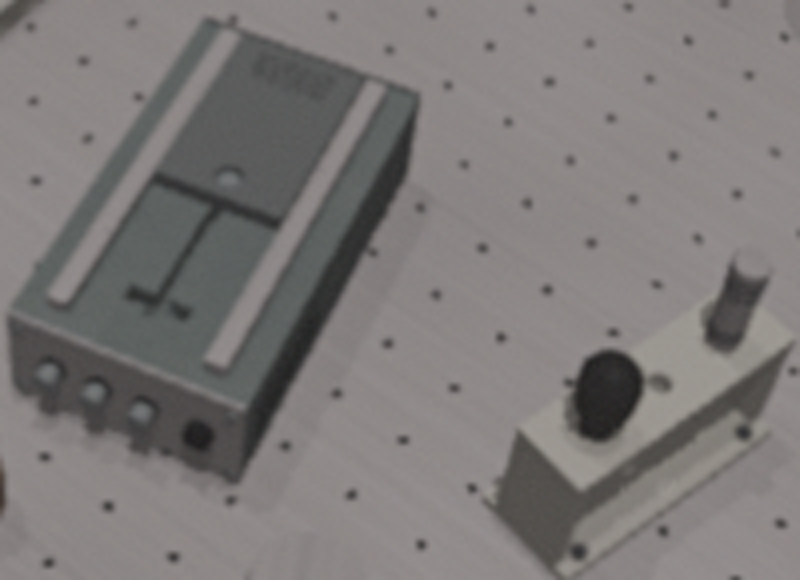

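Top crop: the well mouth is at (595,275), hole1 at (109,352), the pin's top end at (45,441), and the deck corners at (412,80), (662,17), (778,458), (520,522). Scene crop: well (229,180), hole1 (659,382), pin top (750,264), and deck corners (208,20), (418,95), (243,408), (12,315).

```bash
python3 - <<'E'
from h import *
np.set_printoptions(precision=4,suppress=True)
t=Cam("top");s=Cam("scene")
T=lambda *p:(np.array(p,float)+.5)/4-.5+[105,145]
S=lambda *p:(np.array(p,float)+.5)/4-.5+[225,130]
# refined well & hole in top by thresholding
for n,tp,sp in [("well",(595,275),(229,180)),("hole1",(109,352),(659,382)),("pintop",(45,441),(750,264))]:
    z={"well":.0915,"hole1":.09,"pintop":.16}[n]
    print(n,t.at(T(tp),z),s.at(S(sp),z),tri([t,s],[T(tp),S(sp)]))
dt=t.at(T((412,80),(662,17),(778,458),(520,522)),.08); ds=s.at(S((12,315),(243,408),(418,95),(208,20)),.08)
print("deck",dt,ds) # top: FL FR NR NL ; 
for d in(dt,): 
    v=(d[0]+d[1]-d[2]-d[3]);print("c",d.mean(0),"yaw",np.degrees(np.arctan2(v[1],v[0])),np.linalg.norm(v)/2)
print("scene c",ds.mean(0))
p=t.at(T((107,200),(190,217),(117,513),(27,490)),.09);v=p[0]+p[1]-p[2]-p[3]
print("stand",p.mean(0),np.degrees(np.arctan2(v[1],v[0])),np.linalg.norm(v)/2)
# rails
r=t.at(T((457,85),(557,495),(626,42),(733,448)),.09)
for a,b in((0,1),(2,3)):
    v=r[a]-r[b];print("rail",np.degrees(np.arctan2(v[1],v[0])),np.linalg.norm(v))
print("railc",r.mean(0))
# tray
for c,box in((t,(340,190,430,275)),(s,(160,95,245,160))):
    x0,y0,x1,y1=box;g=c.im[y0:y1,x0:x1].astype(int)
    m=((g[:,:,1]-g[:,:,2])>=3).astype(np.uint8)
    m=cv2.morphologyEx(m,cv2.MORPH_CLOSE,np.ones((5,5)));n,l,st,ce=cv2.connectedComponentsWithStats(m)
    i=1+st[1:,4].argmax();pts=np.argwhere(l==i)[:,::-1]+[x0,y0]
    b=cv2.boxPoints(cv2.minAreaRect(pts.astype(np.float32)));print("tray",st[i,4],pts.mean(0),b.ravel(),c.at(pts.mean(0),.01),c.at(b,.026).ravel())
E
```

```text
well [[0.5489 0.0117]] [[0.5529 0.0149]] [0.5493 0.0119 0.086 ]
hole1 [[0.5026 0.284 ]] [[0.5047 0.2853]] [0.5027 0.2848 0.0874]
pintop [[0.4545 0.2917]] [[0.4575 0.2958]] [0.454  0.2942 0.1551]
deck [[ 0.6618  0.1194]
 [ 0.7007 -0.0251]
 [ 0.448  -0.0921]
 [ 0.4111  0.052 ]] [[ 0.7044 -0.0181]
 [ 0.6654  0.1202]
 [ 0.413   0.052 ]
 [ 0.4507 -0.088 ]]
c [0.5554 0.0136] yaw 14.946429857861814 0.2605178506787994
scene c [0.5584 0.0165]
stand [0.5018 0.2832] -11.97584706029513 0.16803265965425868
rail 14.822561889949968 0.23820425711824605
rail 15.06883475144127 0.2378377558483975
railc [0.5551 0.0132]
tray 2612 [381.7282 233.7171] [354.6076 207.7807 402.9566 203.2831 408.3465 261.2236 359.9974 265.7212] [[ 0.509  -0.3016]] [ 0.5705 -0.2322  0.5827 -0.3507  0.4434 -0.359   0.432  -0.2425]Traceback (most recent call last):
  File "<stdin>", line 27, in <module>
ValueError: attempt to get argmax of an empty sequence
```

```bash
cat >> h.py <<'E'
def plan(x,y,z,yaw=None):
    o=env.observe();R=np.array(o["tool_rot"]);p=np.array(o["position"])
    cur=np.degrees(np.arctan2(R[1,1],R[0,1]));turn=0
    if yaw is not None: turn=-((yaw-cur+90)%180-90)
    a=np.radians(turn);Rt=R@np.array([[np.cos(a),-np.sin(a),0],[np.sin(a),np.cos(a),0],[0,0,1]])
    print("t%.2f yaw %.2f turn %.2f d(after turn)"%(o["time_s"],cur,turn),np.round(Rt.T@(np.array([x,y,z])-p),4),"pos",p.round(4),"F",np.round(o["ft_force"],1),"w %.4f g %.1f q6 %.0f"%(o["grip_width"],o["gripper_force"],o["q"][5]))
E
python3 -c "
from h import *
plan(.4553,.294,.24,15)"
```

```text
t0.30 yaw 67.21 turn 52.21 d(after turn) [-0.2684  0.1789  0.0021] pos [0.213  0.507  0.2421] F [-0.  -0.3 -0.1] w 0.0856 g 0.0 q6 -12
```

Request:
nudge_tcp(
  rows=[
    [0,0,0,7.5,0.085],
    [0,0,0,7.5,0.085],
    [0,0,0,7.5,0.085],
    [0,0,0,7.5,0.085],
    [0,0,0,7.5,0.085],
    [0,0,0,7.5,0.085],
    [0,0,0,7.2,0.085],
    [-0.02,0.015,0,0,0.085],
  ],
)

```text
time_s: 1.1
position: [0.2315, 0.4923, 0.2422]
tool_rot: [[-0.258, 0.966, -0.001], [0.966, 0.258, 0.0], [0.0, -0.0, -1.0]]
ft_force: [0.4, -1.0, -0.3]
grip_width: 0.0851
gripper_force: 0.0
```

Request:
nudge_tcp(
  rows=[
    [-0.032,0.021,0,0,0.085],
    [-0.036,0.024,0,0,0.085],
    [-0.036,0.024,0,0,0.085],
    [-0.036,0.024,0,0,0.085],
    [-0.036,0.024,0,0,0.085],
    [-0.036,0.024,0,0,0.085],
    [-0.02,0.013,0,0,0.085],
    [-0.0164,0.0099,0,0,0.085],
    [0,0,0,0,0.085],
  ],
)

```text
time_s: 2.0
position: [0.4568, 0.2927, 0.242]
tool_rot: [[-0.256, 0.967, -0.0], [0.967, 0.256, -0.0], [-0.0, -0.0, -1.0]]
ft_force: [-0.4, 1.0, 0.7]
grip_width: 0.0852
gripper_force: 0.0
```

```bash
python3 -c "
from h import *
plan(.4553,.294,.127,15)"
```

```text
t2.00 yaw 14.84 turn -0.16 d(after turn) [ 0.0017 -0.0011  0.115 ] pos [0.4568 0.2927 0.242 ] F [-0.4  1.   0.7] w 0.0852 g 0.0 q6 5
```

Request:
nudge_tcp(
  rows=[
    [0.0015,-0.001,0.035,0,0.085],
    [0,0,0.035,0,0.085],
    [0,0,0.03,0,0.085],
    [0,0,0.015,0,0.085],
    [0,0,0,0,0.085],
  ],
)

```text
time_s: 2.5
position: [0.4524, 0.2956, 0.1255]
tool_rot: [[-0.26, 0.966, -0.004], [0.966, 0.26, -0.001], [-0.0, -0.004, -1.0]]
ft_force: [-0.1, 0.1, 0.0]
grip_width: 0.0852
gripper_force: 0.0
```

Request:
nudge_tcp(
  rows=[
    [0,0,0,0,0.035],
    [0,0,0,0,0.03],
    [0,0,0,0,0.026],
    [0,0,0,0,0.01],
    [0,0,0,0,0.01],
    [0,0,0,0,0.01],
    [0,0,0,0,0.01],
  ],
  force=25,
)

```text
time_s: 3.2
position: [0.4541, 0.2954, 0.1279]
tool_rot: [[-0.259, 0.966, 0.001], [0.966, 0.259, 0.0], [0.0, 0.001, -1.0]]
ft_force: [-2.9, -0.7, 4.9]
grip_width: 0.0215
gripper_force: 25.2
```

```bash
python3 -c "
from h import *
plan(.5505,.013,.24)
c=Cam('top');c.crop('pics/t2.png',90,180,190,280,4)"
```

```text
t3.20 yaw 15.00 turn 0.00 d(after turn) [-0.2977  0.0201 -0.1121] pos [0.4541 0.2954 0.1279] F [-2.9 -0.7  4.9] w 0.0215 g 25.2 q6 6
```

View pics/t2.png

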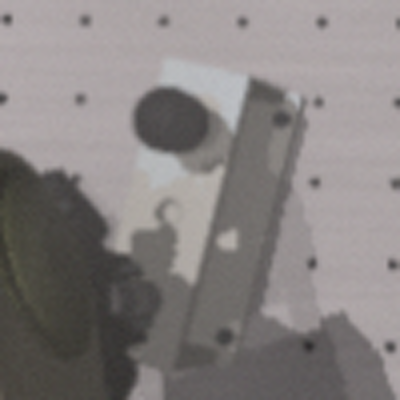

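Partly hidden by the arm, but the 21.5 mm opening and 25 N grip show the handle is held. I'll firm up the grip and lift.

Request:
nudge_tcp(
  rows=[
    [0,0,0,0,0.005],
    [0,0,0,0,0.005],
    [0,0,-0.01,0,0.005],
    [0,0,-0.03,0,0.005],
    [0,0,-0.035,0,0.005],
    [0,0,-0.035,0,0.005],
    [0,0,-0.01,0,0.005],
    [0,0,0,0,0.005],
    [0,0,0,0,0.005],
  ],
  force=80,
)

```text
time_s: 4.15
position: [0.4535, 0.2951, 0.2459]
tool_rot: [[-0.259, 0.966, -0.002], [0.966, 0.259, -0.001], [-0.0, -0.002, -1.0]]
ft_force: [-0.5, 0.3, -1.3]
grip_width: 0.0201
gripper_force: 78.3
```

```bash
python3 -c "
from h import *
plan(.5505,.013,.24)
c=Cam('scene');c.crop('pics/s2.png',330,110,480,260,4)"
```

```text
t4.15 yaw 15.01 turn 0.00 d(after turn) [-0.2976  0.0207  0.0059] pos [0.4535 0.2951 0.2459] F [-0.5  0.3 -1.3] w 0.0201 g 78.3 q6 6
```

View pics/s2.png

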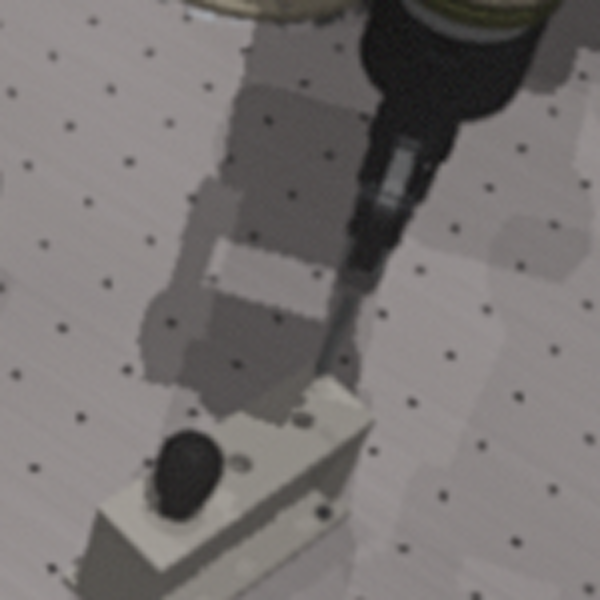

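The pin is held and nearly vertical, its tip at about (322,375) in the crop. hole0 is visible at (303,420) and the screwdriver hasn't moved.

Request:
nudge_tcp(
  rows=[
    [-0.02,0.001,0,0,0.005],
    [-0.035,0.002,0,0,0.005],
    [-0.04,0.003,0,0,0.005],
    [-0.04,0.003,0,0,0.005],
    [-0.04,0.003,0,0,0.005],
    [-0.04,0.003,0,0,0.005],
    [-0.04,0.003,0,0,0.005],
    [-0.03,0.002,0,0,0.005],
    [-0.0126,0.0007,0,0,0.005],
    [0,0,0,0,0.005],
  ],
)

```text
time_s: 5.2
position: [0.551, 0.0122, 0.2459]
tool_rot: [[-0.257, 0.966, -0.002], [0.966, 0.257, 0.0], [0.001, -0.002, -1.0]]
ft_force: [-0.4, 0.1, -1.1]
grip_width: 0.0205
gripper_force: 78.3
```

Request:
nudge_tcp(
  rows=[
    [0,0,0.005,0,0.005],
    [0,0,0,0,0.005],
  ],
)

```text
time_s: 5.4
position: [0.5503, 0.0146, 0.2414]
tool_rot: [[-0.26, 0.965, -0.002], [0.965, 0.26, 0.001], [0.001, -0.002, -1.0]]
ft_force: [0.3, 0.0, -1.8]
grip_width: 0.0201
gripper_force: 78.3
```

```bash
python3 -c "
from h import *
plan(.5505,.013,.2175)
c=Cam('scene');print(c.at((410.1,203.4),.130), c.at((405.4,214.6),.09))
c.crop('pics/s3.png',220,80,360,220,4)
t=Cam('top');t.crop('pics/t3.png',200,150,300,290,4)"
```

```text
t5.40 yaw 15.10 turn 0.00 d(after turn) [-0.0016 -0.0002  0.0239] pos [0.5503 0.0146 0.2414] F [ 0.3  0.  -1.8] w 0.0201 g 78.3 q6 -26
[[0.45393672 0.29710819]] [[0.45579634 0.297176  ]]
```

View pics/s3.png

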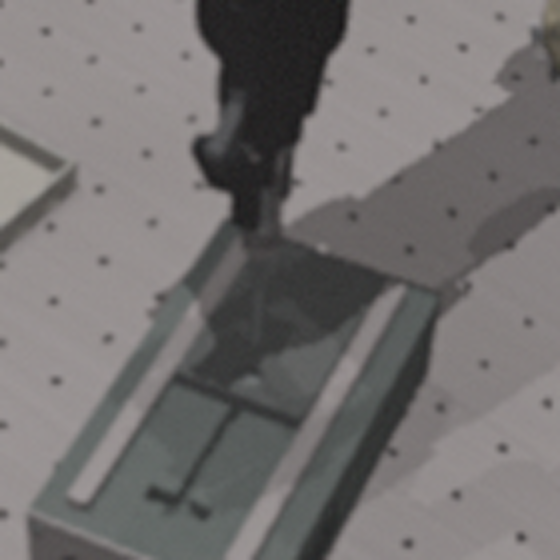

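The pin hangs over the hatch near the well. Now I'll lower it in small steps, watching force against height: the button top should be met at TCP z ≈ 0.203.

Request:
nudge_tcp(
  rows=[
    [0,0,0.015,0,0.005],
    [0,0,0.01,0,0.005],
    [0,0,0.003,0,0.005],
    [0,0,0,0,0.005],
    [0,0,0,0,0.005],
  ],
)

```text
time_s: 6.0
position: [0.5512, 0.0133, 0.2148]
tool_rot: [[-0.259, 0.966, 0.001], [0.966, 0.259, -0.0], [-0.0, 0.001, -1.0]]
ft_force: [-0.1, -0.6, -1.2]
grip_width: 0.0204
gripper_force: 78.3
```

Request:
nudge_tcp(
  rows=[
    [0,0,0.003,0,0.005],
    [0,0,0.003,0,0.005],
    [0,0,0.002,0,0.005],
    [0,0,0,0,0.005],
  ],
)

```text
time_s: 6.4
position: [0.5509, 0.0132, 0.206]
tool_rot: [[-0.259, 0.966, -0.001], [0.966, 0.259, 0.0], [0.0, -0.001, -1.0]]
ft_force: [0.3, 0.2, -1.1]
grip_width: 0.0207
gripper_force: 78.3
```

Request:
nudge_tcp(
  rows=[
    [0,0,0.001,0,0.005],
    [0,0,0.001,0,0.005],
    [0,0,0,0,0.005],
  ],
)

```text
time_s: 6.7
position: [0.551, 0.0132, 0.2042]
tool_rot: [[-0.259, 0.966, -0.0], [0.966, 0.259, 0.0], [0.0, -0.0, -1.0]]
ft_force: [-0.1, 0.7, -1.2]
grip_width: 0.02
gripper_force: 78.3
```

Below 0.208 with no contact, so the tip is inside the well. I'll press the button.

Request:
nudge_tcp(
  rows=[
    [0,0,0.001,0,0.005],
    [0,0,0.001,0,0.005],
    [0,0,0,0,0.005],
  ],
)

```text
time_s: 7.0
position: [0.5512, 0.0132, 0.2025]
tool_rot: [[-0.259, 0.966, 0.0], [0.966, 0.259, -0.0], [-0.0, 0.0, -1.0]]
ft_force: [-0.4, -0.2, 1.6]
grip_width: 0.0202
gripper_force: 78.3
```

Request:
nudge_tcp(
  rows=[
    [0,0,0.001,0,0.005],
    [0,0,0.001,0,0.005],
    [0,0,0,0,0.005],
  ],
)

```text
time_s: 7.3
position: [0.5512, 0.0132, 0.2004]
tool_rot: [[-0.259, 0.966, 0.0], [0.966, 0.259, -0.0], [-0.0, 0.0, -1.0]]
ft_force: [-0.2, 0.2, 2.9]
grip_width: 0.0202
gripper_force: 78.3
```

Request:
nudge_tcp(
  rows=[
    [0,0,0.001,0,0.005],
    [0,0,0.0005,0,0.005],
    [0,0,0,0,0.005],
  ],
)

```text
time_s: 7.6
position: [0.5511, 0.0132, 0.1989]
tool_rot: [[-0.259, 0.966, 0.0], [0.966, 0.259, -0.0], [-0.0, 0.0, -1.0]]
ft_force: [-0.7, 0.0, 3.8]
grip_width: 0.0205
gripper_force: 78.3
```

The button is down about 4.5 mm (5 N). I'll press slightly more, then push along tool +y, which is case +x.

Request:
nudge_tcp(
  rows=[
    [0,0,0.0007,0,0.005],
    [0,0.002,0,0,0.005],
    [0,0.003,0,0,0.005],
    [0,0.003,0,0,0.005],
    [0,0.003,0,0,0.005],
    [0,0,0,0,0.005],
  ],
)

```text
time_s: 8.2
position: [0.5622, 0.0162, 0.1981]
tool_rot: [[-0.259, 0.966, 0.0], [0.966, 0.259, 0.0], [-0.0, 0.0, -1.0]]
ft_force: [-0.5, -0.1, 4.3]
grip_width: 0.0206
gripper_force: 78.5
```

Request:
nudge_tcp(
  rows=[
    [0,0.005,0,0,0.005],
    [0,0.005,0,0,0.005],
    [0,0.005,0,0,0.005],
    [0,0,0,0,0.005],
  ],
)

```text
time_s: 8.6
position: [0.577, 0.0202, 0.1981]
tool_rot: [[-0.259, 0.966, 0.001], [0.966, 0.259, 0.0], [-0.0, 0.001, -1.0]]
ft_force: [-0.5, -0.0, 4.5]
grip_width: 0.0201
gripper_force: 78.5
```

Request:
nudge_tcp(
  rows=[
    [0,0.008,0,0,0.005],
    [0,0.01,0,0,0.005],
    [0,0.01,0,0,0.005],
    [0,0.01,0,0,0.005],
    [0,0.01,0,0,0.005],
    [0,0.008,0,0,0.005],
    [0,0.006,0,0,0.005],
  ],
)

```text
time_s: 9.3
position: [0.6368, 0.0363, 0.1979]
tool_rot: [[-0.259, 0.966, -0.0], [0.966, 0.259, 0.0], [0.0, -0.0, -1.0]]
ft_force: [-2.7, -1.3, 4.0]
grip_width: 0.0199
gripper_force: 78.5
```

Request:
nudge_tcp(
  rows=[
    [0,0.003,0,0,0.005],
    [0,0.002,0,0,0.005],
    [0,0.002,0,0,0.005],
    [0,0,0,0,0.005],
  ],
)

```text
time_s: 9.7
position: [0.643, 0.0379, 0.1982]
tool_rot: [[-0.259, 0.966, 0.001], [0.966, 0.259, 0.0], [-0.0, 0.001, -1.0]]
ft_force: [-1.7, -0.7, 4.1]
grip_width: 0.0204
gripper_force: 78.5
```

Request:
nudge_tcp(
  rows=[
    [0,0.001,0,0,0.005],
    [0,0.001,0,0,0.005],
    [0,0,0,0,0.005],
  ],
)

```text
time_s: 10.0
position: [0.6446, 0.0383, 0.1981]
tool_rot: [[-0.259, 0.966, -0.0], [0.966, 0.259, -0.0], [0.0, -0.0, -1.0]]
ft_force: [-2.8, -0.9, 4.4]
grip_width: 0.0204
gripper_force: 78.6
```

Request:
nudge_tcp(
  rows=[
    [0,0.001,0,0,0.005],
    [0,0.001,0,0,0.005],
    [0,0,0,0,0.005],
  ],
)

```text
time_s: 10.3
position: [0.6465, 0.0388, 0.198]
tool_rot: [[-0.259, 0.966, -0.001], [0.966, 0.259, -0.0], [-0.0, -0.001, -1.0]]
ft_force: [-3.3, -1.1, 5.2]
grip_width: 0.0202
gripper_force: 78.8
```

Request:
nudge_tcp(
  rows=[
    [0,0.001,0,0,0.005],
    [0,0.0005,0,0,0.005],
    [0,0,0,0,0.005],
  ],
)

```text
time_s: 10.6
position: [0.6473, 0.039, 0.198]
tool_rot: [[-0.259, 0.966, -0.003], [0.966, 0.259, -0.001], [0.0, -0.003, -1.0]]
ft_force: [-7.1, -1.7, 6.0]
grip_width: 0.02
gripper_force: 79.3
```

Request:
nudge_tcp(
  rows=[
    [0,0.001,0,0,0.005],
    [0,0.0005,0,0,0.005],
    [0,0,0,0,0.005],
  ],
)

```text
time_s: 10.9
position: [0.6481, 0.0392, 0.198]
tool_rot: [[-0.259, 0.966, -0.005], [0.966, 0.259, -0.001], [0.0, -0.005, -1.0]]
ft_force: [-9.5, -3.5, 7.8]
grip_width: 0.0201
gripper_force: 80.1
```

Request:
nudge_tcp(
  rows=[
    [0,-0.002,0,0,0.005],
    [0,-0.002,0,0,0.005],
    [0,-0.001,0,0,0.005],
    [0,0,-0.005,0,0.005],
    [0,0,-0.01,0,0.005],
    [0,0,-0.02,0,0.005],
    [0,0,-0.01,0,0.005],
    [0,0,0,0,0.005],
  ],
)

```text
time_s: 11.7
position: [0.6452, 0.0383, 0.2447]
tool_rot: [[-0.259, 0.966, 0.003], [0.966, 0.259, -0.0], [-0.001, 0.003, -1.0]]
ft_force: [-0.9, 0.4, -1.1]
grip_width: 0.0201
gripper_force: 78.2
```

```bash
python3 -c "
from h import *
plan(.4541,.2954,.245,15)"
```

```text
t11.70 yaw 15.01 turn 0.01 d(after turn) [ 0.2978 -0.1181 -0.0009] pos [0.6452 0.0383 0.2447] F [-0.9  0.4 -1.1] w 0.0201 g 78.2 q6 -22
```

Request:
nudge_tcp(
  rows=[
    [0.015,-0.012,0,0,0.005],
    [0.03,-0.022,0,0,0.005],
    [0.035,-0.024,0,0,0.005],
    [0.035,-0.024,0,0,0.005],
    [0.035,-0.02,0,0,0.005],
    [0.035,-0.0161,0,0,0.005],
    [0.035,0,0,0,0.005],
    [0.035,0,0,0,0.005],
    [0.025,0,0,0,0.005],
    [0.01,0,0,0,0.005],
  ],
)

```text
time_s: 12.7
position: [0.4545, 0.2896, 0.2424]
tool_rot: [[-0.261, 0.965, -0.001], [0.965, 0.261, -0.0], [0.0, -0.001, -1.0]]
ft_force: [0.3, -0.1, -1.1]
grip_width: 0.0206
gripper_force: 78.4
```

Request:
nudge_tcp(
  rows=[
    [0.0078,0,0,0,0.005],
    [0,0,0,0,0.005],
    [0,0,0,0,0.005],
  ],
)

```text
time_s: 13.0
position: [0.4539, 0.2947, 0.2429]
tool_rot: [[-0.258, 0.966, -0.0], [0.966, 0.258, -0.0], [-0.0, -0.0, -1.0]]
ft_force: [-0.3, -0.2, -1.2]
grip_width: 0.0203
gripper_force: 78.4
```

```bash
python3 -c "
from h import *
plan(.4541,.2954,.215,15)
c=Cam('scene');c.crop('pics/s4.png',330,110,480,260,4)"
```

```text
t13.00 yaw 14.96 turn -0.04 d(after turn) [0.0007 0.0004 0.0279] pos [0.4539 0.2947 0.2429] F [-0.3 -0.2 -1.2] w 0.0203 g 78.4 q6 6
```

View pics/s4.png

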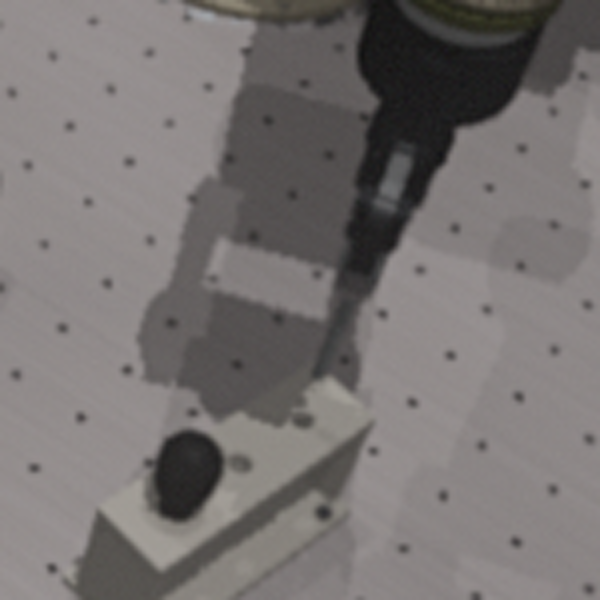

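The pin is back above hole0 (crop (303,420)), its tip at (319,378), as before the press to within about 1.5 mm. Now I'll lower it.

Request:
nudge_tcp(
  rows=[
    [0.0004,0.0002,0.015,0,0.005],
    [0,0,0.013,0,0.005],
    [0,0,0.006,0,0.005],
    [0,0,0,0,0.005],
  ],
)

```text
time_s: 13.45
position: [0.4537, 0.2952, 0.2086]
tool_rot: [[-0.258, 0.966, -0.001], [0.966, 0.258, -0.001], [-0.0, -0.001, -1.0]]
ft_force: [0.9, -0.5, -1.1]
grip_width: 0.0204
gripper_force: 78.4
```

Request:
nudge_tcp(
  rows=[
    [0,0,0.004,0,0.005],
    [0,0,0.004,0,0.005],
    [0,0,0.004,0,0.005],
    [0,0,0,0,0.005],
  ],
)

```text
time_s: 13.85
position: [0.4535, 0.2958, 0.1967]
tool_rot: [[-0.259, 0.966, -0.001], [0.966, 0.259, -0.0], [-0.0, -0.001, -1.0]]
ft_force: [0.3, 0.4, -1.2]
grip_width: 0.02
gripper_force: 78.4
```

In the hole. Down to 1–2 mm above seated (0.128), then gently down.

Request:
nudge_tcp(
  rows=[
    [0,0,0.015,0,0.005],
    [0,0,0.015,0,0.005],
    [0,0,0.015,0,0.005],
    [0,0,0.014,0,0.005],
    [0,0,0.005,0,0.005],
    [0,0,0.002,0,0.005],
    [0,0,0,0,0.005],
  ],
)

```text
time_s: 14.55
position: [0.4539, 0.2959, 0.1315]
tool_rot: [[-0.259, 0.966, 0.001], [0.966, 0.259, 0.0], [0.0, 0.001, -1.0]]
ft_force: [-0.1, -0.2, -0.9]
grip_width: 0.0201
gripper_force: 78.4
```

Request:
nudge_tcp(
  rows=[
    [0,0,0.001,0,0.005],
    [0,0,0.001,0,0.005],
    [0,0,0,0,0.005],
  ],
)

```text
time_s: 14.85
position: [0.4537, 0.2959, 0.1293]
tool_rot: [[-0.259, 0.966, 0.0], [0.966, 0.259, 0.0], [0.0, 0.0, -1.0]]
ft_force: [0.6, -0.8, -0.9]
grip_width: 0.0199
gripper_force: 78.4
```

Request:
nudge_tcp(
  rows=[
    [0,0,0.001,0,0.005],
    [0,0,0.0005,0,0.005],
    [0,0,0,0,0.005],
  ],
)

```text
time_s: 15.15
position: [0.4538, 0.2959, 0.1281]
tool_rot: [[-0.259, 0.966, 0.001], [0.966, 0.259, 0.0], [0.0, 0.001, -1.0]]
ft_force: [-2.4, -1.0, 4.6]
grip_width: 0.0205
gripper_force: 79.0
```

Request:
nudge_tcp(
  rows=[
    [0,0,0.0005,0,0.005],
    [0,0,0,0,0.005],
  ],
)

```text
time_s: 15.35
position: [0.4538, 0.2959, 0.1281]
tool_rot: [[-0.259, 0.966, 0.001], [0.966, 0.259, 0.0], [0.0, 0.001, -1.0]]
ft_force: [-2.3, -0.5, 9.3]
grip_width: 0.0203
gripper_force: 79.5
```

Request:
nudge_tcp(
  rows=[
    [0,0,0.0005,0,0.005],
    [0,0,0,0,0.005],
  ],
)

```text
time_s: 15.55
position: [0.4538, 0.2959, 0.128]
tool_rot: [[-0.259, 0.966, 0.001], [0.966, 0.259, 0.0], [0.0, 0.002, -1.0]]
ft_force: [-3.8, -2.2, 12.8]
grip_width: 0.0201
gripper_force: 80.0
```

Seated. Release and raise, then look at the case.

Request:
nudge_tcp(
  rows=[
    [0,0,-0.001,0,0.005],
    [0,0,0,0,0.03],
    [0,0,0,0,0.05],
    [0,0,0,0,0.06],
    [0,0,0,0,0.06],
    [0,0,0,0,0.06],
    [0,0,-0.02,0,0.06],
    [0,0,-0.04,0,0.06],
    [0,0,-0.04,0,0.06],
    [0,0,-0.03,0,0.06],
  ],
  force=25,
)

```text
time_s: 16.55
position: [0.4538, 0.2959, 0.2601]
tool_rot: [[-0.259, 0.966, 0.002], [0.966, 0.259, 0.001], [0.0, 0.002, -1.0]]
ft_force: [0.8, -0.4, -0.1]
grip_width: 0.0598
gripper_force: 0.0
```

```bash
python3 -c "
from h import *
plan(.488,-.005,.25,105)
c=Cam('top');s=Cam('scene')
a=cv2.resize(c.im[145:285,105:305],None,fx=2.8,fy=2.8,interpolation=2);b=cv2.resize(s.im[130:230,225:425],None,fx=2,fy=2,interpolation=2)
cv2.imwrite('pics/m5.png',np.vstack([a,cv2.copyMakeBorder(b,0,0,0,160,0)]))"
```

```text
t16.55 yaw 15.01 turn -89.99 d(after turn) [ 0.0449 -0.2995  0.01  ] pos [0.4538 0.2959 0.2601] F [ 0.8 -0.4 -0.1] w 0.0598 g 0.0 q6 6
```

View pics/m5.png

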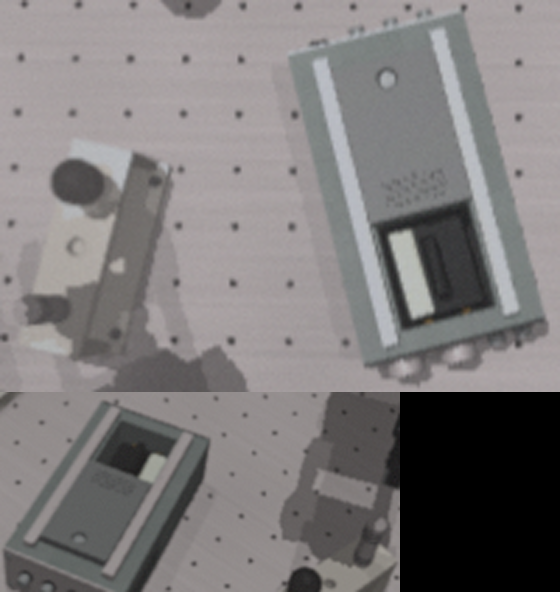

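Hatch well is now at (387,79) and the bay is fully uncovered: pack with white label at (410,275), grip at about (441,266). The pin stands in its hole at (45,308). Next I'll measure hatch travel and the grip position numerically.

```bash
python3 - <<'E'
from h import *
np.set_printoptions(linewidth=220,suppress=True,precision=4)
t=Cam("top");s=Cam("scene")
w=t.at([[242.9,172.9]],.0915)[0];w0=np.array([.5489,.0117]);print("well",w,"travel",np.linalg.norm(w-w0))
a=np.radians(15);X=np.array([np.cos(a),np.sin(a)]);Y=np.array([-X[1],X[0]])
for name,c,well in(("top",t,w0),("scene",s,np.array([.5529,.0149]))):
    b=well-.06*X
    g=cv2.cvtColor(c.im,cv2.COLOR_BGR2GRAY).astype(np.float32)
    def I(x,y,z):
        q=c.proj(np.r_[b+x*X+y*Y,z]).astype(np.float32)[0];return cv2.remap(g,q[:1].reshape(1,1),q[1:].reshape(1,1),1)[0,0]
    print(name,"z76 profile: y cols -44..44 step 4 (mm)")
    for x in range(-52,53,8): print("%4d"%x,[int(I(x/1e3,y/1e3,.076)) for y in range(-44,45,4)])
    print("label z48")
    for x in range(-52,53,8): print("%4d"%x,[int(I(x/1e3,y/1e3,.048)) for y in range(-44,45,4)])
E
```

```text
well [0.641  0.0368] travel 0.0954671500093088
top z76 profile: y cols -44..44 step 4 (mm)
 -52 [136, 123, 121, 124, 125, 123, 125, 125, 124, 125, 126, 125, 126, 125, 127, 125, 125, 126, 128, 128, 129, 125, 123]
 -44 [150, 116, 96, 96, 88, 93, 95, 100, 99, 95, 95, 91, 96, 94, 97, 101, 95, 92, 94, 92, 98, 114, 147]
 -36 [149, 99, 56, 42, 46, 48, 48, 49, 52, 49, 51, 49, 52, 61, 113, 112, 129, 128, 126, 51, 52, 108, 154]
 -28 [142, 97, 56, 42, 53, 54, 55, 52, 55, 53, 44, 45, 51, 81, 177, 184, 185, 185, 168, 59, 49, 106, 154]
 -20 [156, 98, 56, 43, 53, 54, 56, 55, 57, 46, 40, 48, 47, 70, 172, 184, 185, 185, 172, 64, 49, 107, 151]
 -12 [148, 100, 58, 42, 52, 55, 55, 59, 57, 48, 43, 52, 46, 64, 164, 185, 186, 186, 172, 68, 48, 110, 147]
  -4 [150, 104, 54, 42, 53, 55, 58, 57, 56, 54, 44, 52, 45, 61, 156, 186, 185, 184, 176, 71, 47, 106, 141]
   4 [154, 106, 55, 41, 54, 56, 55, 58, 58, 54, 44, 53, 45, 60, 146, 184, 182, 185, 172, 70, 48, 101, 145]
  12 [157, 108, 54, 44, 53, 58, 58, 56, 56, 47, 46, 52, 46, 57, 141, 183, 185, 186, 174, 73, 50, 100, 143]
  20 [155, 110, 60, 46, 52, 59, 59, 57
[... 4250 characters left out ...]
58, 55, 58, 58, 53, 50, 54, 52, 57, 52, 88, 138, 150, 146, 146, 139, 135, 141, 140, 109]
  12 [95, 94, 94, 92, 95, 95, 94, 94, 92, 93, 95, 94, 95, 93, 94, 93, 95, 93, 95, 129, 141, 140, 108]
  20 [95, 90, 88, 85, 85, 84, 89, 86, 85, 85, 86, 89, 88, 85, 91, 94, 94, 93, 88, 125, 142, 140, 113]
  28 [92, 89, 87, 88, 89, 85, 86, 86, 86, 87, 89, 86, 88, 84, 87, 95, 94, 94, 93, 130, 142, 140, 109]
  36 [92, 88, 89, 88, 85, 86, 83, 83, 86, 88, 85, 88, 83, 87, 92, 96, 94, 92, 89, 126, 141, 140, 109]
  44 [95, 95, 95, 95, 94, 94, 95, 95, 94, 94, 95, 94, 95, 95, 95, 93, 95, 93, 93, 130, 143, 142, 114]
  52 [95, 94, 95, 94, 95, 94, 94, 95, 95, 96, 95, 95, 95, 94, 95, 95, 94, 93, 91, 126, 142, 141, 111]
```

Request:
nudge_tcp(
  rows=[
    [0,0,0,8,0.035],
    [0,0,0,8,0.035],
    [0,0,0,8,0.035],
    [0,0,0,8,0.035],
    [0,0,0,8,0.035],
    [0,0,0,8,0.035],
    [0,0,0,8,0.035],
    [0,0,0,8,0.035],
    [0,0,0,8,0.035],
    [0,0,0,8,0.035],
  ],
)

```text
time_s: 17.75
position: [0.4532, 0.2956, 0.2558]
tool_rot: [[0.909, 0.417, -0.003], [0.417, -0.909, -0.001], [-0.003, -0.0, -1.0]]
ft_force: [-0.0, 0.1, -0.1]
grip_width: 0.0346
gripper_force: 0.0
```

Request:
nudge_tcp(
  rows=[
    [0,0,0,8,0.035],
    [0,0,0,1,0.035],
    [0,0,0,0,0.035],
  ],
)

```text
time_s: 18.05
position: [0.4534, 0.2957, 0.2566]
tool_rot: [[0.96, 0.278, -0.002], [0.278, -0.96, -0.001], [-0.002, 0.0, -1.0]]
ft_force: [0.4, 0.0, -0.2]
grip_width: 0.0348
gripper_force: 0.0
```

```bash
python3 -c "
from h import *
plan(.4888,-.0045,.16,106)
t=Cam('top');p=t.at([(352,204),(411,202),(415,264),(357,267)],.026);print(p,p.mean(0))"
```

```text
t18.05 yaw -73.83 turn 0.17 d(after turn) [-0.0485  0.2983  0.0967] pos [0.4534 0.2957 0.2566] F [ 0.4  0.  -0.2] w 0.0348 g 0.0 q6 94
[[ 0.57962344 -0.22605339]
 [ 0.58601218 -0.37063443]
 [ 0.43692796 -0.37480176]
 [ 0.42891664 -0.23528731]] [ 0.50787005 -0.30169422]
```

Request:
nudge_tcp(
  rows=[
    [-0.004,0.02,0,0,0.035],
    [-0.006,0.035,0,0,0.035],
    [-0.006,0.04,0,0,0.035],
    [-0.006,0.04,0,0,0.035],
    [-0.006,0.04,0,0,0.035],
    [-0.006,0.04,0.02,0,0.035],
    [-0.006,0.04,0.02,0,0.035],
    [-0.0055,0.03,0.02,0,0.035],
    [-0.003,0.0133,0.02,0,0.035],
    [0,0,0.0167,0,0.035],
  ],
)

```text
time_s: 19.1
position: [0.4892, -0.0061, 0.1596]
tool_rot: [[0.961, 0.276, -0.001], [0.276, -0.961, -0.0], [-0.001, -0.0, -1.0]]
ft_force: [-0.1, 1.0, 0.5]
grip_width: 0.0352
gripper_force: 0.0
```

Request:
nudge_tcp(
  rows=[
    [0,0,0,0,0.035],
    [0,0,0,0,0.035],
  ],
)

```text
time_s: 19.3
position: [0.4894, -0.0041, 0.1612]
tool_rot: [[0.961, 0.277, -0.0], [0.277, -0.961, 0.0], [-0.0, -0.0, -1.0]]
ft_force: [-0.4, -0.7, -0.5]
grip_width: 0.0351
gripper_force: 0.0
```

```bash
python3 -c "
from h import *
plan(.4888,-.0045,.063,106)"
```

```text
t19.30 yaw -73.90 turn 0.10 d(after turn) [-0.0006  0.0002  0.0982] pos [ 0.4894 -0.0041  0.1612] F [-0.4 -0.7 -0.5] w 0.0351 g 0.0 q6 60
```

Aligned. Descend into the bay, watching force, then grip.

Request:
nudge_tcp(
  rows=[
    [0,0,0.02,0,0.035],
    [0,0,0.025,0,0.035],
    [0,0,0.015,0,0.035],
    [0,0,0.01,0,0.035],
    [0,0,0,0,0.035],
  ],
)

```text
time_s: 19.8
position: [0.4893, -0.004, 0.0908]
tool_rot: [[0.961, 0.277, -0.001], [0.277, -0.961, 0.0], [-0.001, -0.0, -1.0]]
ft_force: [0.9, 0.6, 0.6]
grip_width: 0.0353
gripper_force: 0.0
```

Request:
nudge_tcp(
  rows=[
    [0,0,0.01,0,0.035],
    [0,0,0.008,0,0.035],
    [0,0,0.006,0,0.035],
    [0,0,0.004,0,0.035],
    [0,0,0,0,0.035],
  ],
)

```text
time_s: 20.3
position: [0.4891, -0.0042, 0.0624]
tool_rot: [[0.961, 0.276, -0.001], [0.276, -0.961, 0.0], [-0.001, -0.0, -1.0]]
ft_force: [0.0, 0.5, 1.0]
grip_width: 0.0353
gripper_force: 0.0
```

Request:
nudge_tcp(
  rows=[
    [0,0,0,0,0.02],
    [0,0,0,0,0.014],
    [0,0,0,0,0.003],
    [0,0,0,0,0.003],
    [0,0,0,0,0.003],
  ],
  force=25,
)

```text
time_s: 20.8
position: [0.4894, -0.0042, 0.0632]
tool_rot: [[0.961, 0.276, 0.001], [0.276, -0.961, 0.0], [0.001, 0.0, -1.0]]
ft_force: [0.3, 1.3, 4.1]
grip_width: 0.0115
gripper_force: 25.4
```

Request:
nudge_tcp(
  rows=[
    [0,0,0,0,0.0],
    [0,0,0,0,0.0],
    [0,0,-0.003,0,0.0],
    [0,0,-0.007,0,0.0],
    [0,0,0,0,0],
  ],
  force=60,
)

```text
time_s: 21.3
position: [0.4896, -0.0044, 0.0736]
tool_rot: [[0.961, 0.276, 0.001], [0.276, -0.961, -0.0], [0.001, 0.001, -1.0]]
ft_force: [0.8, -0.1, -2.6]
grip_width: 0.0109
gripper_force: 58.6
```

Pack held (opening 11 mm, about 3 N load). Lift it clear.

Request:
nudge_tcp(
  rows=[
    [0,0,-0.01,0,0],
    [0,0,-0.02,0,0],
    [0,0,-0.025,0,0],
    [0,0,-0.025,0,0],
    [0,0,-0.015,0,0],
    [0,0,-0.005,0,0],
    [0,0,0,0,0],
  ],
)

```text
time_s: 22.0
position: [0.4893, -0.0043, 0.1734]
tool_rot: [[0.961, 0.276, 0.001], [0.276, -0.961, -0.0], [0.001, 0.0, -1.0]]
ft_force: [-0.2, -0.5, -4.7]
grip_width: 0.011
gripper_force: 58.8
```

```bash
python3 -c "
from h import *
plan(.508,-.301,.17,92.5)"
```

```text
t22.00 yaw -73.99 turn 13.51 d(after turn) [0.0058 0.2973 0.0035] pos [ 0.4893 -0.0043  0.1734] F [-0.2 -0.5 -4.7] w 0.0110 g 58.8 q6 60
```

Request:
nudge_tcp(
  rows=[
    [0,0,0,4.5,0],
    [0,0,0,4.5,0],
    [0,0,0,4.5,0],
    [0,0.015,0,0,0],
    [0.001,0.03,0,0,0],
    [0.001,0.035,0,0,0],
    [0.001,0.035,0,0,0],
    [0.001,0.035,0,0,0],
    [0.001,0.035,0,0,0],
    [0.001,0.035,0,0,0],
  ],
)

```text
time_s: 23.0
position: [0.5044, -0.225, 0.1716]
tool_rot: [[0.999, 0.044, -0.002], [0.044, -0.999, 0.002], [-0.002, -0.002, -1.0]]
ft_force: [0.2, -0.0, -4.0]
grip_width: 0.0109
gripper_force: 58.9
```

Request:
nudge_tcp(
  rows=[
    [0,0.035,0,0,0],
    [0,0.025,0,0,0],
    [0,0.0123,0,0,0],
    [0,0.005,0,0,0],
    [0,0,0,0,0],
    [0,0,0,0,0],
  ],
)

```text
time_s: 23.6
position: [0.5083, -0.2998, 0.1728]
tool_rot: [[0.999, 0.045, -0.0], [0.045, -0.999, 0.001], [-0.0, -0.001, -1.0]]
ft_force: [0.0, 0.3, -3.3]
grip_width: 0.011
gripper_force: 59.0
```

```bash
python3 -c "
from h import *
plan(.508,-.301,.047,92.5)
t=Cam('top');s=Cam('scene')
a=cv2.resize(t.im[180:290,320:450],None,fx=3,fy=3,interpolation=2);b=cv2.resize(s.im[60:170,150:280],None,fx=3,fy=3,interpolation=2)
cv2.imwrite('pics/m6.png',np.hstack([a,b]))"
```

```text
t23.60 yaw -87.43 turn 0.07 d(after turn) [-0.0003  0.0013  0.1258] pos [ 0.5083 -0.2998  0.1728] F [ 0.   0.3 -3.3] w 0.0110 g 59.0 q6 45
```

View pics/m6.png

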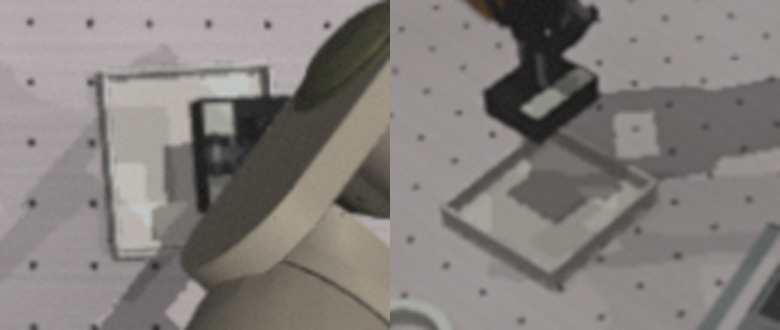

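The pack hangs level above the tray: left edge in the top crop at (195,150), tray corners in the scene crop at (550,132), (655,183), (555,285), (443,210). I'll check these against parallax.

```bash
python3 -c "
from h import *
t=Cam('top');s=Cam('scene')
print(t.proj([.508,-.268,.1578]),'seen left edge', 195.5/3-.5+320, t.at([[195.5/3-.5+320,150/3+180]],.1578))
c=np.array([(550,132),(655,183),(555,285),(443,210)],float)-[390,0];p=s.at((c+.5)/3-.5+[150,60],.026);print(p,p.mean(0))"
```

```text
[[387.60247123 231.79972825]] seen left edge 384.6666666666667 [[ 0.51166503 -0.2619829 ]]
[[ 0.4544126  -0.36268586]
 [ 0.43882785 -0.23792327]
 [ 0.59150306 -0.21477256]
 [ 0.59479308 -0.3595376 ]] [ 0.51988415 -0.29372982]
```

Position agrees. Lower gently.

Request:
nudge_tcp(
  rows=[
    [0.002,0,0.015,0,0],
    [0,0,0.025,0,0],
    [0,0,0.025,0,0],
    [0,0,0.025,0,0],
    [0,0,0.015,0,0],
    [0,0,0.01,0,0],
    [0,0,0,0,0],
  ],
)

```text
time_s: 24.5
position: [0.51, -0.3004, 0.057]
tool_rot: [[0.999, 0.044, -0.001], [0.044, -0.999, 0.001], [-0.001, -0.001, -1.0]]
ft_force: [0.2, 0.4, -3.0]
grip_width: 0.0108
gripper_force: 58.8
```

Request:
nudge_tcp(
  rows=[
    [0,0,0.003,0,0],
    [0,0,0.002,0,0],
    [0,0,0.0015,0,0],
    [0,0,0.001,0,0],
    [0,0,0,0,0],
  ],
)

```text
time_s: 25.0
position: [0.5103, -0.301, 0.0505]
tool_rot: [[0.999, 0.044, 0.0], [0.044, -0.999, -0.0], [0.0, 0.0, -1.0]]
ft_force: [-0.4, 1.1, -3.7]
grip_width: 0.0106
gripper_force: 58.8
```

Request:
nudge_tcp(
  rows=[
    [0,0,0.001,0,0],
    [0,0,0.001,0,0],
    [0,0,0,0,0],
  ],
)

```text
time_s: 25.3
position: [0.5102, -0.3009, 0.0483]
tool_rot: [[0.999, 0.044, -0.0], [0.044, -0.999, 0.0], [-0.0, -0.0, -1.0]]
ft_force: [-0.5, -0.6, -4.2]
grip_width: 0.0109
gripper_force: 58.8
```

Request:
nudge_tcp(
  rows=[
    [0,0,0.0005,0,0],
    [0,0,0.0005,0,0],
    [0,0,0,0,0],
  ],
)

```text
time_s: 25.6
position: [0.5103, -0.3009, 0.0474]
tool_rot: [[0.999, 0.044, -0.0], [0.044, -0.999, 0.0], [-0.0, -0.0, -1.0]]
ft_force: [-0.3, -0.2, -2.9]
grip_width: 0.011
gripper_force: 59.0
```

Request:
nudge_tcp(
  rows=[
    [0,0,0.0005,0,0],
    [0,0,0,0,0],
  ],
)

```text
time_s: 25.8
position: [0.5103, -0.301, 0.0474]
tool_rot: [[0.999, 0.044, 0.0], [0.044, -0.999, -0.0], [0.0, 0.0, -1.0]]
ft_force: [-1.5, 1.2, 1.6]
grip_width: 0.0111
gripper_force: 59.7
```

Request:
nudge_tcp(
  rows=[
    [0,0,0,0,0.014],
    [0,0,0,0,0.025],
    [0,0,0,0,0.035],
    [0,0,0,0,0.035],
    [0,0,-0.005,0,0.035],
    [0,0,-0.025,0,0.035],
    [0,0,-0.04,0,0.035],
    [0,0,-0.04,0,0.035],
    [0,0,-0.04,0,0.035],
    [0,0,-0.04,0,0.035],
  ],
  force=20,
)

```text
time_s: 26.8
position: [0.5101, -0.3007, 0.2391]
tool_rot: [[0.999, 0.044, 0.0], [0.044, -0.999, -0.0], [0.0, 0.0, -1.0]]
ft_force: [0.8, -0.3, 0.2]
grip_width: 0.035
gripper_force: 0.0
```

Request:
nudge_tcp(
  rows=[
    [-0.04,0,0,0,0.035],
    [-0.04,0,0,0,0.035],
    [-0.04,0,0,0,0.035],
    [0,0,0,0,0.035],
    [0,0,0,0,0.035],
  ],
)

```text
time_s: 27.3
position: [0.3902, -0.3064, 0.2376]
tool_rot: [[0.999, 0.042, 0.001], [0.042, -0.999, -0.001], [0.001, 0.001, -1.0]]
ft_force: [-0.0, -0.4, 0.2]
grip_width: 0.035
gripper_force: 0.0
```

```bash
python3 - <<'E'
from h import *
t=Cam('top');s=Cam('scene')
# numeric check: pack label & darkness in tray, pin top & driver unchanged vs first image
a=cv2.imread('pics/top0.png').astype(int);b=t.im.astype(int);d=(abs(a-b).max(2)>40).astype(np.uint8)
n,l,st,ce=cv2.connectedComponentsWithStats(cv2.morphologyEx(d,cv2.MORPH_OPEN,np.ones((3,3))));print("top changes",[(x[:5].tolist()) for x in st[1:] if x[4]>12])
a=cv2.imread('pics/scene0.png').astype(int);d=(abs(a-s.im).max(2)>40).astype(np.uint8)
n,l,st,ce=cv2.connectedComponentsWithStats(cv2.morphologyEx(d,cv2.MORPH_OPEN,np.ones((3,3))));print("scene changes",[(x[:5].tolist()) for x in st[1:] if x[4]>12])
# dark pack in scene tray
g=s.im[80:170,150:260].max(2);m=(g<70).astype(np.uint8);n,l,st,ce=cv2.connectedComponentsWithStats(m);i=1+st[1:,4].argmax();print("pack blob",st[i],ce[i]+[150,80]);print("expected",s.proj([[.510,-.30,.02],[.508,-.30,.06]]))
E
```

```text
top changes [[241, 171, 5, 4, 19], [240, 217, 41, 45, 1336], [368, 216, 32, 35, 796], [324, 258, 188, 126, 11291], [469, 324, 16, 21, 189], [149, 343, 167, 41, 4365], [480, 355, 32, 29, 720], [35, 360, 67, 24, 1055]]
scene changes [[206, 0, 45, 47, 1283], [410, 0, 14, 7, 71], [487, 0, 25, 18, 321], [399, 6, 26, 21, 291], [461, 24, 9, 9, 56], [428, 28, 45, 28, 824], [361, 37, 17, 60, 556], [386, 47, 10, 15, 68], [427, 56, 85, 150, 5327], [377, 98, 44, 14, 230], [245, 100, 5, 3, 15], [327, 101, 28, 21, 478], [402, 106, 19, 8, 87], [373, 107, 70, 50, 2520], [186, 111, 36, 31, 546], [280, 157, 26, 17, 228]]
pack blob [ 36  32  35  30 436] [201.45183486 126.05045872]
expected [[204.47112161 125.1664406 ]
 [203.81593769 114.22935664]]
```

```bash
python3 -c "
from rig import env
print(env.close_job())"
```

```text
the job is handed in; nothing more can be done
None
```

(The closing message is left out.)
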